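# Put the spice jars and the teaspoon back where they belong

## Task

Tidy up after cooking: stand each of the three loose coloured-cap spice jars upright in the empty front-row bay of the wooden rack that is directly in front of the fixed jar with the same cap colour, and lay the teaspoon flat and lengthwise inside the dark wooden spoon tray. The white-capped jar on the front corner of the hob has no bay: leave it standing where it is, and don't knock anything over.

Things in the scene. Friction and masses are not known exactly. Their poses are not given: they have to be found in the camera images.
- rack: fixed light wooden spice rack, 156 (x) x 230 (y) x 32 mm high, two rows of three bays 66 mm square inside; walls 8 mm thick, 32 mm high; floor 8 mm over the worktop; brass bars 13 mm beyond its ends. Origin: centre of underside; x points away from the robot, y to the left. Bay centres: back row (filled) x = +37, front row (empty) x = -37; y = -74, 0, +74 mm
- spoon_tray: fixed dark wooden spoon tray with one long bay, 176 (x, long) x 84 (y) x 16 mm high outside, walls 6 mm thick, inside 164 x 72 mm, inner floor 6 mm over the worktop. Origin: centre of its underside; x along its length, z up
- red_jar_mid (a point): loose closed spice jar with a red cap, 45 mm across, 106 mm high, about 110 g, standing upright on the worktop. The point is its centre, half-way up (53 mm above its foot); z is its own axis, up. It belongs in the empty rack bay directly in front of the rack's red-capped jar
- yellow_jar_mid (a point): loose closed spice jar with a yellow cap, 42 mm across, 96 mm high, about 110 g, standing upright on the worktop. The point is its centre, half-way up (48 mm above its foot); z is its own axis, up. It belongs in the empty rack bay directly in front of the rack's yellow-capped jar
- green_jar_mid (a point): loose closed spice jar with a green cap, 48 mm across, 80 mm high, about 85 g, standing upright on the worktop. The point is its centre, half-way up (40 mm above its foot); z is its own axis, up. It belongs in the empty rack bay directly in front of the rack's green-capped jar
- red_ref_mid (a point): the rack's own red-capped jar, fixed in a back-row bay (which one varies): 45 mm across, 106 mm high, standing on the rack's floor. The point is its centre, half-way up; axes as the rack's. The centre of the empty bay in front of it, for the loose red-capped jar, lies 74 mm from here along this frame's -x (towards the robot)
- yellow_ref_mid (a point): the rack's own yellow-capped jar, fixed in a back-row bay (which one varies): 42 mm across, 96 mm high, standing on the rack's floor. The point is its centre, half-way up; axes as the rack's. The centre of the empty bay in front of it, for the loose yellow-capped jar, lies 74 mm from here along this frame's -x (towards the robot)
- green_ref_mid (a point): the rack's own green-capped jar, fixed in a back-row bay (which one varies): 48 mm across, 80 mm high, standing on the rack's floor. The point is its centre, half-way up; axes as the rack's. The centre of the empty bay in front of it, for the loose green-capped jar, lies 74 mm from here along this frame's -x (towards the robot)
- teaspoon_mid (a point): loose steel teaspoon lying flat on the worktop, 135 mm long (x), up to 28 mm wide (y), 10 mm high, about 20 g; it can be pinched across its middle. The point is its centre, 5 mm above its underside; x runs along its length, z is up
- salt_mid (a point): loose jar with a white cap, 47 mm across, 98 mm high, standing at the right-hand front corner of the black hob glass (its foot 6 mm over the worktop); it has no bay in the rack and stays where it is. The point is its centre, half-way up (49 mm above its foot)
There are look-alikes about, which are no part of the job. Leave any purple look-alike of the part that bears red_jar_mid alone. Leave any pink look-alike of the part that bears green_jar_mid alone.

How it is judged:
By the outcome, as a careful person would: the job done as asked, in the order asked, and still so for the second after the job is handed in, with the robot touching nothing.
It also fails if it takes over 96 s, if anything falls off the work surface, if the arm or the gripper's body presses on something with over 40 N, if the wrist force passes 120 N, or if a joint passes its speed limit or range.

## Robot

A 7-joint arm with a two-finger parallel gripper is mounted at the origin on a cart in front of the work surface, level with it; the furniture and walls round the work are solid. World frame = base frame: x ahead of the robot, y to its left, z up, the work surface at z = 0. Lengths are in m, angles in rad, forces in N, time in s.
With the tool pointing down it reaches from about 0.35 to 0.9 m from the base axis. Payload 8.1 kg.
Tool frame: the origin (TCP) lies between the finger pads; the fingertips stand ahead of it and the grasp point (between the pads) is the TCP (arm.nose_length is the z of the fingertips in the tool frame, in m); z points along the fingers, y is the line along which they close (so a half turn about z gives the same grasp; the last joint's range is limited). The gripper opens to 92 mm and grips with 3 to 60 N. Pads are 19 mm wide; open, the fingers measure 130 mm over their backs; the gripper's body (75 mm by 190 mm) begins 47 mm behind the grasp point.
Start: joints at [-1.209, 0.434, 0.025, 1.573, -0.012, 1.134, -0.075], TCP at [0.28, 0.559, 0.214] pointing down, gripper open.
Joint ranges: [-2.62, 2.62], [-0.44, 2.09], [-1.27, 1.32], [0.08, 2.57], [-1.32, 4.46], [0.12, 2], [-2.74, 2.74]. Speed limits (rad/s): [2.22, 2.22, 3.01, 3.01, 3.14, 3.14, 3.14].

## Interface

Orientations are given as a rotation vector (axis times angle).
In Python, from cell import sensors, optics, arm gives the robot as it stands.
- The arm moves only by the tool arm_command, never from a script. Its argument "deltas" is one flat list of numbers, 7 for each row, row after row: the turn, a rotation vector about the world's x, y, z as a fraction of full scale, then the shift along the world's x, y, z as a fraction of full scale, then the finger opening in mm, from 0 to 91.8. In form: [wx, wy, wz, dx, dy, dz, fingers, wx, wy, wz, dx, dy, dz, fingers, ...]. A call has 1 to 20 rows; each row is the pose to reach, as a shift and turn from the pose commanded when the call began; what a row does not reach only later rows make up. Full scale, the value 1, is 1 m for a shift and 90 degrees for a turn. A row lasts 1/10 s, in which the tool goes at most 50 mm and 8.59 degrees, less where a joint would pass 70% of its speed; a pose out of reach is approached as far as the arm can. A call with a number of a shift or a turn outside -1 to 1 is refused whole. A call with a gripper value outside its range is refused whole. The fingers move at their own pace and stop on an object; "force" is the grip in N (left out, the last holds). Time passes only in rows, so rows that repeat a pose let the fingers close. It gives the time, the measured TCP pose, the force, the opening and the grip force at its end, in the units of the state.
- sensors.observe(): the state, without advancing time (a new reading comes with each control period).
- optics.get_image(name): name is "scene" or "side" or "wrist"; returns the picture (384x512x3 uint8, blue, green, red); there is no depth.
- optics.calibration(name): a dict with "camera_matrix" (3x3 intrinsics, pixels), "D" ([k1, k2, p1, p2, k3] as OpenCV has them; the pictures are not rectified), "rvec" (rotation vector, rad) and "tvec" (3), from world to camera coordinates, as OpenCV has them. Camera axes: x right, y down, z forward; pixel columns grow to the right and rows downward; lengths in m; the calibration is good to about 2 mm. A picture is of the moment at which its call begins: read the wrist's pose just before it. calibration takes no time and is no camera call; for the wrist camera it gives the pose at the moment of the call.
- arm.sign_off(): hands the job in; it is judged then, once.
The state is a dict: "clock": time; "joints": joint angles; "dq": joint speeds; "joint_efforts": joint torques, N m; "position": TCP position; "ee_rot": TCP orientation; "force": force on the tool from outside, world axes, zero at the start; "ft_torque": the same for the moment, N m; "width": opening from 0.0 (shut) to 1.0 (fully open); "gripper_force": force on a finger pad.
Only numpy, scipy, OpenCV 4.12 (cv2) and the standard library are available. Lean on these libraries where they do the work, as an engineer would, in place of code of your own. Each camera call takes 0.05 s, during which the arm holds its last target. There are 200 camera calls.

## Working session

There is one attempt and no reset: what is moved stays moved. The work goes in short steps, Python scripts to look and compute and a tool call to move; the robot and the scene stay as the last step left them, time stands still between calls to the robot, and variables do not carry over. Pictures are saved under pics/ and viewed, at most 14 in all, crops included, and the job is handed in when it is done.

Besides the shell and the picture viewer there is one more tool, called after ">>>" by a JSON object that holds its "method" and its "body". arm_command: Moves the arm, as the interface text tells. Its arguments: {"type":"object","properties":{"deltas":{"type":"array","items":{"type":"number"}},"force":{"type":"number"}},"required":["deltas"]}

```bash
ls; mkdir -p pics; python3 - <<'E'
from cell import sensors, optics, arm
import cv2
s=sensors.observe();print(s,arm.nose_length)
for n in("scene","side","wrist"):
    c=optics.calibration(n);print(n,c)
    cv2.imwrite(f"pics/{n}0.png",optics.get_image(n))
E
```

```text
pics
{'clock': 0.0, 'joints': array([-1.20858059,  0.43520254,  0.02496803,  1.57412247, -0.01160857,
        1.13403091, -0.07515239]), 'dq': array([ 1.38200183e-03, -1.67998211e-03,  1.05551531e-03,  6.24748859e-04,
       -1.09827217e-03,  6.31642314e-04, -8.77239375e-05]), 'joint_efforts': array([ 5.22905684e-04, -6.67858958e+01,  9.85351056e-01, -3.14471269e+01,
       -6.04436221e-02,  4.28875198e-02,  1.89669454e-04]), 'position': array([0.27996025, 0.55816518, 0.21294784]), 'ee_rot': array([-7.23706360e-01, -3.05685221e+00,  2.51379529e-03]), 'force': array([ 0.51197308,  0.39653148, -0.27232656]), 'ft_torque': array([-0.0148823 , -0.00315779, -0.02265141]), 'gripper_force': 0.0, 'width': 0.9960753974208836} 0.019
scene {'camera_matrix': array([[460.6458946 ,   0.        , 256.2384538 ],
       [  0.        , 460.6458946 , 188.26587872],
       [  0.        ,   0.        ,   1.        ]]), 'D': array([-0.18205656,  0.        ,  0.        ,  0.        ,  0.        ]), 'rvec': array([ 2.06091868, -0.97653843,  0.46497457]), 'tvec': array([-0.47040702,  0.21990154,  0.81218301])}
side {'camera_matrix': array([[483.66386585,   0.        , 251.08107066],
       [  0.        , 483.66386585, 190.55297985],
       [  0.        ,   0.        ,   1.        ]]), 'D': array([-0.00705279,  0.        ,  0.        ,  0.        ,  0.        ]), 'rvec': array([ 2.24803181, -0.50374246,  0.25926868]), 'tvec': array([-0.52885099,  0.06331213,  1.07939983])}
wrist {'camera_matrix': array([[343.47892396,   0.        , 249.57998764],
       [  0.        , 343.47892396, 189.12213521],
       [  0.        ,   0.        ,   1.        ]]), 'D': array([-0.02245848,  0.        ,  0.        ,  0.        ,  0.        ]), 'rvec': array([-2.44644357, -1.51043078, -0.2311142 ]), 'tvec': array([-0.6245597 , -0.03661709,  0.38974403])}
```

View pics/scene0.png

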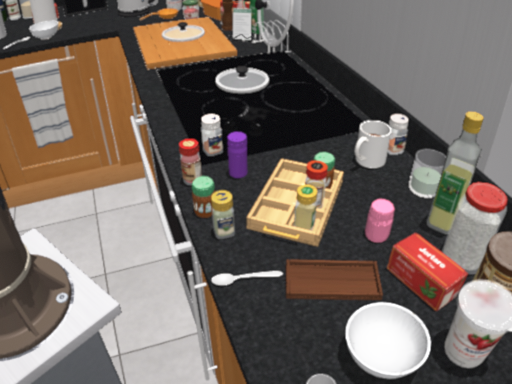

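View pics/side0.png

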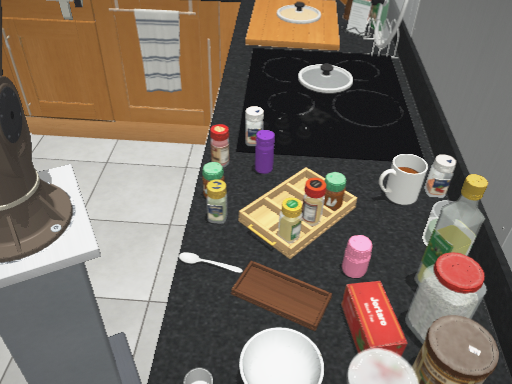

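The scene view shows:
- **Loose jars:** red (190,160), green (203,197) and yellow (223,214).
- **Rack references:** green (324,160), red (316,175) and yellow (306,200).
- **Spoon and tray:** spoon (247,278), tray (333,280).
- **Left alone:** salt (211,134) on the hob corner. The white jar at (398,133), purple (237,155) and pink (379,220) are look-alikes, and the big red-lid jar at (487,197) is not a spice jar.

The candidates for the loose jars are the red, green and yellow ones by the worktop edge, since their size and cap colour fit. I'll confirm this in an enlarged crop.

```bash
python3 - <<'E'
import cv2,numpy as np
a=cv2.imread("pics/scene0.png")[110:310,170:390];b=cv2.imread("pics/side0.png")[100:330,170:390]
a=cv2.resize(a,None,fx=1.8,fy=1.8*1.3,interpolation=3) if 0 else cv2.resize(a,(396,360),interpolation=3)
b=cv2.resize(b,(396,414),interpolation=3)
o=np.zeros((414,796,3),np.uint8);o[:360,:396]=a;o[:,400:]=b
cv2.imwrite("pics/crop1.png",o)
E
```

```text
(no output)
```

View pics/crop1.png

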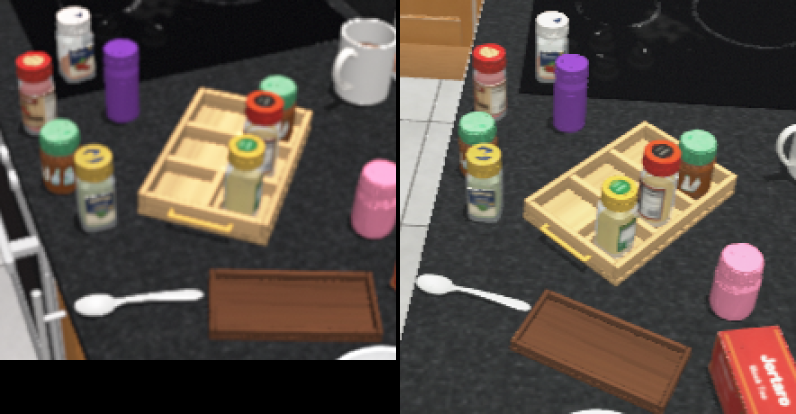

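The crop confirms the loose red, green and yellow jars by the edge. The rack order from left (+y) is green, red, yellow. Next I'll measure.

```bash
cat > h.py <<'E'
import cv2,numpy as np
from cell import optics
def cal(n):
    c=optics.calibration(n);R=cv2.Rodrigues(c["rvec"])[0];return c["camera_matrix"],c["D"],R,np.ravel(c["tvec"])
def rays(n,uv,c=None):
    K,D,R,t=c or cal(n)
    p=cv2.undistortPoints(np.float64(uv).reshape(-1,1,2),K,D).reshape(-1,2)
    d=np.c_[p,np.ones(len(p))]@R;return -R.T@t,d/np.linalg.norm(d,axis=1)[:,None]
def plane(n,uv,z,c=None):
    o,d=rays(n,uv,c);return o+d*((z-o[2])/d[:,2])[:,None]
def tri(uvs,cs=None):
    A=0;b=0;L=[]
    for n,uv in uvs.items():
        o,d=rays(n,[uv],(cs or {}).get(n));P=np.eye(3)-np.outer(d[0],d[0]);A=A+P;b=b+P@o;L.append((P,o))
    x=np.linalg.solve(A,b);return x,max(np.linalg.norm(P@(x-o)) for P,o in L)
def blobs(im,lo,hi,amin=40,roi=None):
    h=cv2.cvtColor(im,cv2.COLOR_BGR2HSV);m=cv2.inRange(h,np.array(lo),np.array(hi))
    if lo[0]==0 and hi[0]<10: m|=cv2.inRange(h,np.array([172,*lo[1:]]),np.array([179,*hi[1:]]))
    if roi: q=np.zeros_like(m);q[roi[1]:roi[3],roi[0]:roi[2]]=255;m&=q
    cs,_=cv2.findContours(m,cv2.RETR_EXTERNAL,cv2.CHAIN_APPROX_NONE);out=[]
    for c in cs:
        c=cv2.convexHull(c);M=cv2.moments(c)
        if M["m00"]>amin: out.append((round(M["m10"]/M["m00"],1),round(M["m01"]/M["m00"],1),M["m00"],c))
    return out
COL=dict(red=((0,150,80),(6,255,255)),yellow=((18,130,90),(30,255,255)),green=((60,70,50),(90,255,255)))
E
python3 - <<'E'
from h import *
roi=dict(scene=(170,100,345,250),side=(195,115,350,250))
for n in roi:
    im=cv2.imread(f"pics/{n}0.png")
    for k,(lo,hi) in COL.items():
        print(n,k,[(b[:3],cv2.boundingRect(b[3])) for b in blobs(im,lo,hi,30,roi[n])])
    w=(170,255,300,300) if n=="scene" else (170,240,250,285)
    for b in blobs(im,(0,0,150),(179,60,255),60,w): print("spoon",b[:3],cv2.minAreaRect(b[3]))
    w=(275,250,390,305) if n=="scene" else (225,255,340,335)
    for b in blobs(im,(0,90,30),(18,220,130),300,w):print("tray",b[:3],cv2.minAreaRect(b[3]),cv2.approxPolyDP(b[3],5,True).reshape(-1,2).tolist())
    for b in blobs(im,(12,50,110),(26,170,255),300,(230,150,370,260)):print("rack",b[:3],cv2.approxPolyDP(b[3],4,True).reshape(-1,2).tolist())
E
```

```text
scene red [((316.1, 169.8, 302.0), (306, 160, 21, 20)), ((188.5, 146.4, 279.5), (179, 138, 20, 18))]
scene yellow [((280.6, 232.1, 209.5), (263, 225, 37, 15)), ((221.5, 199.9, 363.0), (211, 190, 22, 21)), ((306.3, 193.6, 321.5), (296, 184, 21, 21))]
scene green [((203.0, 185.9, 340.5), (191, 175, 24, 21)), ((328.8, 159.8, 132.0), (323, 152, 12, 18))]
spoon (243.2, 276.9, 561.0) ((247.03173828125, 277.52813720703125), (10.521078109741211, 70.35347747802734), 86.56636810302734)
spoon (196.2, 285.1, 302.0) ((198.01971435546875, 283.8534240722656), (28.628150939941406, 15.998085021972656), 79.2156982421875)
spoon (176.3, 280.1, 528.0) ((178.5, 277.0), (44.0, 17.0), 90.0)
tray (332.7, 279.3, 3673.0) ((333.9723205566406, 279.27301025390625), (96.53507995605469, 39.63578796386719), 0.8951737284660339) [[286, 260], [376, 261], [381, 299], [288, 298]]
rack (295.9, 201.3, 5654.5) [[281, 158], [343, 172], [317, 245], [247, 228], [246, 217]]
side red [((314.5, 190.4, 214.5), (305, 183, 21, 15)), ((219.1, 131.9, 243.5), (210, 124, 19, 17))]
side yellow [((261.4, 234.7, 149.0), (248, 224, 28, 22)), ((291.5, 207.1, 321.0), (282, 198, 21, 20)), ((215.8, 188.7, 300.5), (206, 180, 20, 19))]
side green [((292.0, 203.9, 41.0), (287, 201, 10, 7)), ((334.7, 182.6, 265.0), (325, 174, 21, 18)), ((212.1, 171.8, 255.0), (202, 164, 22, 16))]
spoon (195.6, 263.6, 1846.5) ((206.0, 262.0), (44.0, 72.0), 90.0)
tray (282.0, 294.5, 3680.0) ((280.7336730957031, 293.1031494140625), (94.30640411376953, 41.43873977661133), 23.824260711669922) [[250, 261], [331, 293], [315, 330], [231, 293]]
rack (296.9, 211.0, 5908.5) [[306, 167], [357, 197], [351, 210], [289, 258], [239, 221], [239, 210]]
```

```bash
cat >> h.py <<'E'
E
python3 - <<'E'
from h import *
np.set_printoptions(precision=4,suppress=True)
P=dict(red=((188.5,146.4),(219.1,131.9)),yellow=((221.5,199.9),(215.8,188.7)),green=((203,185.9),(212.1,171.8)),
 redref=((316.1,169.8),(314.5,190.4)),yelref=((306.3,193.6),(291.5,207.1)),greref=((326,160.5),(334.7,182.6)))
for k,(a,b) in P.items():print(k,*tri(dict(scene=a,side=b)))
print("tray",plane("scene",[[286,260],[376,261],[381,299],[288,298]],.016),plane("side",[[250,261],[331,293],[315,330],[231,293]],.016))
t=(plane("scene",[[286,260],[376,261],[381,299],[288,298]],.016).mean(0));print(t)
print("rack",plane("scene",[[281,158],[343,172],[317,240],[247,217]],.032),plane("side",[[306,167],[357,197],[289,250],[239,210]],.032))
b=[b for b in blobs(cv2.imread("pics/scene0.png"),(0,0,150),(179,60,255),60,(205,255,300,300))][0]
r=cv2.boxPoints(cv2.minAreaRect(b[3]));print(b[:3],r)
h=b[3].reshape(-1,2);q=[h[h[:,0].argmin()],h[h[:,0].argmax()]];print(q,plane("scene",q,.005))
E
```

```text
red [0.4995 0.0033 0.0942] 0.0009202732435280704
yellow [ 0.4139 -0.1797  0.0846] 0.001004453214226227
green [ 0.4356 -0.1048  0.0696] 0.0014731722000237832
redref [ 0.5983 -0.2827  0.0989] 0.00362742666579467
yelref [ 0.5313 -0.3034  0.0902] 0.0009118131477666237
greref [ 0.6616 -0.2678  0.0844] 0.00164854114471983
tray [[ 0.4181 -0.3395  0.016 ]
 [ 0.5248 -0.4785  0.016 ]
 [ 0.4477 -0.5308  0.016 ]
 [ 0.3464 -0.3976  0.016 ]] [[ 0.419  -0.3426  0.016 ]
 [ 0.5253 -0.4796  0.016 ]
 [ 0.4548 -0.5361  0.016 ]
 [ 0.3516 -0.3989  0.016 ]]
[ 0.4343 -0.4366  0.016 ]
rack [[ 0.6696 -0.1368  0.032 ]
 [ 0.7158 -0.2857  0.032 ]
 [ 0.4871 -0.3637  0.032 ]
 [ 0.4522 -0.2123  0.032 ]] [[ 0.6692 -0.141   0.032 ]
 [ 0.7198 -0.2853  0.032 ]
 [ 0.4976 -0.3618  0.032 ]
 [ 0.4545 -0.2122  0.032 ]]
(243.2, 276.9, 561.0) [[211.6031 274.3839]
 [281.8303 270.1702]
 [282.4604 280.6724]
 [212.2332 284.886 ]]
[array([212, 281], dtype=int32), array([282, 273], dtype=int32)] [[ 0.2957 -0.2582  0.005 ]
 [ 0.3947 -0.348   0.005 ]]
```

```bash
python3 - <<'E'
from h import *
from cell import sensors
np.set_printoptions(precision=4,suppress=True)
for n in("scene","side"):
    im=cv2.imread(f"pics/{n}0.png")
    for b in blobs(im,(128,80,40),(150,255,255),100): print(n,"purple",b[:3],cv2.boundingRect(b[3]))
print("salt captop~",plane("scene",[(211,119)],.098),plane("side",[(255,112)],.098))
print("purple top",plane("scene",[(237,137)],.1),plane("side",[(265,135)],.1))
s=sensors.observe();K,D,R,t=cal("wrist");c=-R.T@t
from scipy.spatial.transform import Rotation as Ro
T=Ro.from_rotvec(s["ee_rot"]).as_matrix();print(c-s["position"],"cam in tool",T.T@(c-s["position"]),"axes\n",T.T@R.T)
E
```

```text
scene purple (237.0, 153.9, 896.5) (226, 131, 22, 48)
side purple (264.3, 151.0, 755.5) (255, 130, 20, 44)
salt captop~ [[0.6199 0.0474 0.098 ]] [[0.6172 0.0425 0.098 ]]
purple top [[ 0.5941 -0.0625  0.1   ]] [[ 0.5921 -0.0635  0.1   ]]
[-0.073   0.0364  0.1702] cam in tool [ 0.0815 -0.0004 -0.1702] axes
 [[ 0.0004 -0.9545 -0.2981]
 [ 1.     -0.0002  0.002 ]
 [-0.0019 -0.2981  0.9545]]
```

>>> {"method": "arm_command", "body": {"deltas": [0,0,-0.995,0.24,-0.689,0.04,91.8,0,0,-0.995,0.24,-0.689,0.04,91.8,0,0,-0.995,0.24,-0.689,0.04,91.8,0,0,-0.995,0.24,-0.689,0.04,91.8,0,0,-0.995,0.24,-0.689,0.04,91.8,0,0,-0.995,0.24,-0.689,0.04,91.8,0,0,-0.995,0.24,-0.689,0.04,91.8,0,0,-0.995,0.24,-0.689,0.04,91.8,0,0,-0.995,0.24,-0.689,0.04,91.8,0,0,-0.995,0.24,-0.689,0.04,91.8,0,0,-0.995,0.24,-0.689,0.04,91.8,0,0,-0.995,0.24,-0.689,0.04,91.8,0,0,-0.995,0.24,-0.689,0.04,91.8,0,0,-0.995,0.24,-0.689,0.04,91.8,0,0,-0.995,0.24,-0.689,0.04,91.8,0,0,-0.995,0.24,-0.689,0.04,91.8,0,0,-0.995,0.24,-0.689,0.04,91.8,0,0,-0.995,0.24,-0.689,0.04,91.8,0,0,-0.995,0.24,-0.689,0.04,91.8,0,0,-0.995,0.24,-0.689,0.04,91.8], "force": 25}}

```text
clock: 2.15
position: [0.5201, -0.1291, 0.2537]
ee_rot: [-2.665, -1.663, -0.0]
force: [0.1, 0.2, 0.9]
width: 1.002
gripper_force: 0.0
```

```bash
python3 - <<'E'
from h import *
from cell import sensors
import pickle
s=sensors.observe();print(s["position"],s["ee_rot"],s["joints"],s["dq"].max())
c=cal("wrist");im=optics.get_image("wrist");cv2.imwrite("pics/w1.png",im);pickle.dump(c,open("w1.pkl","wb"))
for k,(lo,hi) in COL.items(): print(k,[(b[:3],cv2.boundingRect(b[3])) for b in blobs(im,lo,hi,100)])
E
```

```text
[ 0.52012376 -0.12905804  0.25374777] [-2.66489613e+00 -1.66284447e+00 -4.53705358e-04] [-0.37326234  0.28279547  0.6702161   1.77083596 -0.19129448  1.15385566
 -0.09945226] 0.004506028417231756
red [((162.9, 50.2, 2272.5), (136, 23, 55, 55))]
yellow [((384.7, 345.7, 3633.0), (234, 336, 278, 18)), ((325.7, 315.3, 266.0), (309, 311, 35, 11)), ((320.0, 275.2, 162.0), (306, 270, 29, 10)), ((431.1, 295.2, 1352.5), (416, 266, 31, 59)), ((67.9, 295.2, 1347.0), (53, 266, 31, 59)), ((260.1, 266.7, 183.0), (247, 253, 30, 28)), ((182.3, 248.9, 1345.0), (162, 228, 41, 43)), ((414.0, 144.2, 512.5), (393, 121, 43, 49))]
green [((306.9, 266.9, 363.0), (296, 254, 24, 26)), ((424.8, 209.7, 1721.5), (400, 187, 51, 46)), ((168.1, 173.4, 1612.0), (145, 151, 47, 46))]
```

View pics/w1.png

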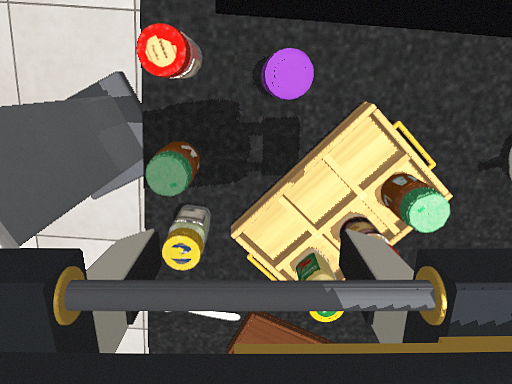

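The wrist view shows the loose red (163,50), green (168,173) and yellow (182,249) caps. The rack's empty front row is clear, with outer front corners near (371,103) and (232,237).

```bash
python3 - <<'E'
from h import *
import pickle
np.set_printoptions(precision=4,suppress=True)
c=pickle.load(open("w1.pkl","rb"));C={"wrist":c}
for k,a,z in(("red",(162.9,50.2),.1),("yellow",(182.3,248.9),.09),("green",(168.1,173.4),.073),("greref",(424.8,209.7),.081)):print(k,plane("wrist",[a],z,c))
im=cv2.imread("pics/w1.png")
for b in blobs(im,(12,40,110),(28,180,255),1500,(225,95,455,252)):
    ap=cv2.approxPolyDP(b[3],5,True).reshape(-1,2);print(b[:3],np.c_[ap,plane("wrist",ap,.032,c)])
P=dict(red=((188.5,146.4),(219.1,131.9),(162.9,50.2)),yellow=((221.5,199.9),(215.8,188.7),(182.3,248.9)),green=((203,185.9),(212.1,171.8),(168.1,173.4)))
for k,(a,b,w) in P.items():print(k,*tri(dict(scene=a,side=b,wrist=w),C))
E
```

```text
red [[0.4985 0.002  0.1   ]]
yellow [[ 0.4147 -0.1783  0.09  ]]
green [[ 0.4374 -0.1008  0.073 ]]
greref [[ 0.6668 -0.2552  0.081 ]]
(348.3, 191.2, 19749.5) [[452.     195.       0.7184  -0.2799   0.032 ]
 [392.     245.       0.6308  -0.3111   0.032 ]
 [247.     251.       0.4625  -0.238    0.032 ]
 [231.     236.       0.4538  -0.2105   0.032 ]
 [231.     226.       0.4599  -0.1985   0.032 ]
 [365.     101.       0.6617  -0.1299   0.032 ]
 [402.     123.       0.6911  -0.171    0.032 ]]
red [0.4984 0.0024 0.0952] 0.001261454322690112
yellow [ 0.4132 -0.1802  0.0854] 0.0011533027765194676
green [ 0.4365 -0.1023  0.0678] 0.00167400359159415
```

```bash
python3 -c "
import cv2
im=cv2.imread('pics/w1.png')[95:285,225:460];cv2.imwrite('pics/w1c.png',cv2.resize(im,None,fx=3,fy=3,interpolation=2))"
```

```text
(no output)
```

View pics/w1c.png

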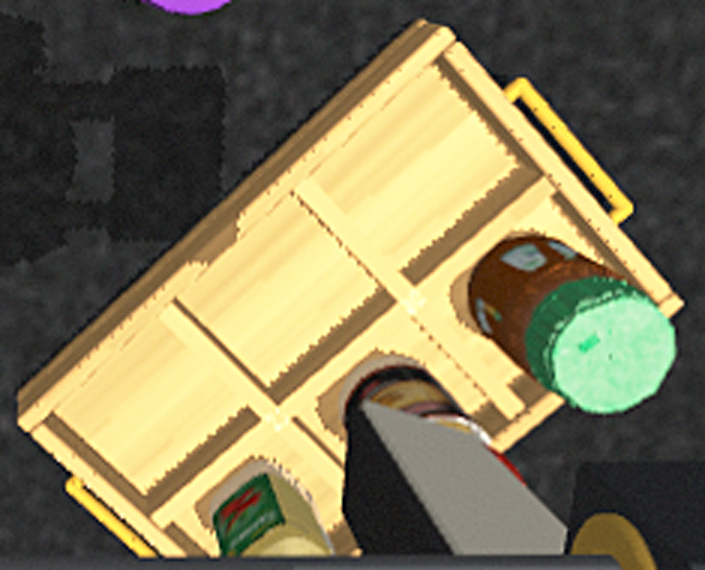

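```bash
python3 - <<'E'
from h import *
import pickle
np.set_printoptions(precision=4,suppress=True)
c=pickle.load(open("w1.pkl","rb"))
uv=np.array([(412,300),(280,425),(682,303),(455,38)])/3+[225,95]
loc=np.array([(0,37),(0,-37),(78,115),(-78,115)])/1e3
w=plane("wrist",uv,.032,c)[:,:2];print(w)
A=w.mean(0);B=loc.mean(0);H=(loc-B).T@(w-A);th=np.arctan2(H[0,1]-H[1,0],H[0,0]+H[1,1]);R=np.array([[np.cos(th),-np.sin(th)],[np.sin(th),np.cos(th)]])
o=A-R@B;print(np.degrees(th),o,"res",w-(loc@R.T+o))
for n,y in(("red",0),("yel",-.074),("gre",.074)):print(n,R@[-.037,y]+o,"ref",R@[.037,y]+o)
E
```

```text
[[ 0.6202 -0.2319]
 [ 0.5514 -0.2593]
 [ 0.7184 -0.2813]
 [ 0.671  -0.1424]]
-71.64409608158049 [ 0.5857 -0.2469] res [[-0.0006  0.0033]
 [ 0.0009 -0.0008]
 [-0.001   0.0033]
 [ 0.0007 -0.0058]]
red [ 0.574  -0.2117] ref [ 0.5973 -0.282 ]
yel [ 0.5038 -0.235 ] ref [ 0.5271 -0.3053]
gre [ 0.6443 -0.1884] ref [ 0.6676 -0.2587]
```

>>> {"method": "arm_command", "body": {"deltas": [0,0,0,-0.0215,0.132,0,91.8,0,0,0,-0.0215,0.132,0,91.8,0,0,0,-0.0215,0.132,0,91.8,0,0,0,-0.0215,0.132,0,91.8,0,0,0,-0.0215,0.132,-0.05,91.8,0,0,0,-0.0215,0.132,-0.1,91.8,0,0,0,-0.0215,0.132,-0.14,91.8,0,0,0,-0.0215,0.132,-0.17,91.8,0,0,0,-0.0215,0.132,-0.182,91.8,0,0,0,-0.0215,0.132,-0.182,91.8,0,0,0,-0.0215,0.132,-0.182,30,0,0,0,-0.0215,0.132,-0.182,30,0,0,0,-0.0215,0.132,-0.182,30,0,0,0,-0.0215,0.132,-0.182,30,0,0,0,-0.0215,0.132,-0.182,30,0,0,0,-0.0215,0.132,-0.182,30,0,0,0,-0.0215,0.132,-0.182,30,0,0,0,-0.0215,0.132,-0.182,30], "force": 20}}

```text
clock: 4.0
position: [0.4987, 0.0018, 0.0719]
ee_rot: [-2.667, -1.661, -0.0]
force: [-0.3, 0.4, 2.6]
width: 0.478
gripper_force: 20.0
```

>>> {"method": "arm_command", "body": {"deltas": [0,0,0,0,0,0.05,30,0,0,0,0,0,0.1,30,0,0,0,0.013,-0.036,0.1,30,0,0,0,0.026,-0.075,0.1,30,0,0,0,0.039,-0.112,0.1,30,0,0,0,0.052,-0.149,0.1,30,0,0,0,0.065,-0.186,0.1,30,0,0,0,0.075,-0.215,0.1,30,0,0,0,0.075,-0.215,0.1,30,0,0,0,0.075,-0.215,0.1,30,0,0,0,0.075,-0.215,0.07,30,0,0,0,0.075,-0.215,0.04,30,0,0,0,0.075,-0.215,0.02,30,0,0,0,0.075,-0.215,0.012,30,0,0,0,0.075,-0.215,0.009,30,0,0,0,0.075,-0.215,0.009,30,0,0,0,0.075,-0.215,0.009,30]}}

```text
clock: 5.7
position: [0.5744, -0.2133, 0.0819]
ee_rot: [2.666, 1.66, 0.002]
force: [-0.5, -0.8, -0.5]
width: 0.48
gripper_force: 20.0
```

```bash
python3 - <<'E'
from h import *
a=optics.get_image("scene")[110:310,170:390];b=optics.get_image("side")[100:330,170:390]
o=np.zeros((414,796,3),np.uint8);o[:360,:396]=cv2.resize(a,(396,360),interpolation=3);o[:,400:]=cv2.resize(b,(396,414),interpolation=3)
cv2.imwrite("pics/p1.png",o)
E
```

```text
(no output)
```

View pics/p1.png

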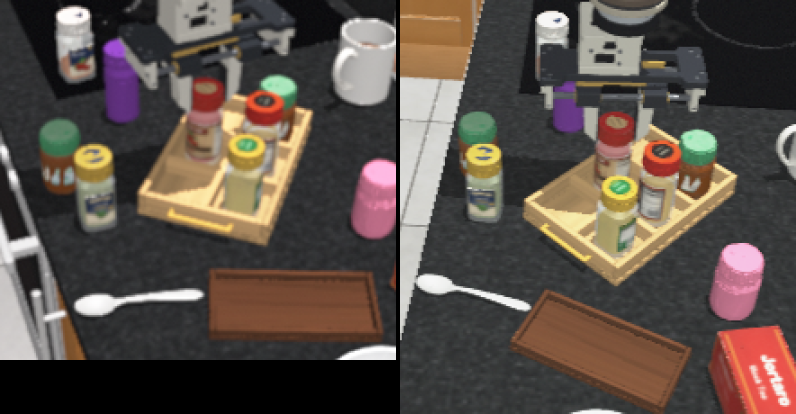

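The red jar is upright in the middle bay, in front of the red reference. I'll release it and go for the yellow jar.

>>> {"method": "arm_command", "body": {"deltas": [0,0,0,0,0,-0.0015,30,0,0,0,0,0,-0.0015,30,0,0,0,0,0,-0.001,70,0,0,0,0,0,-0.001,70,0,0,0,0,0,-0.001,70,0,0,0,0,0,-0.001,70,0,0,0,0,0,0.03,70,0,0,0,0,0,0.07,70,0,0,0,0,0,0.12,70,0,0,0,-0.04,0.009,0.12,70,0,0,0,-0.08,0.017,0.12,70,0,0,0,-0.12,0.025,0.12,70,0,0,0,-0.16,0.0335,0.12,70,0,0,0,-0.16,0.0335,0.12,70,0,0,0,-0.16,0.0335,0.12,70]}}

```text
clock: 7.3
position: [0.4136, -0.1795, 0.2012]
ee_rot: [-2.667, -1.661, -0.003]
force: [0.2, -0.0, 0.1]
width: 0.76
gripper_force: 0.0
```

>>> {"method": "arm_command", "body": {"deltas": [0,0,0,0,0,-0.05,70,0,0,0,0,0,-0.09,70,0,0,0,0,0,-0.12,70,0,0,0,0,0,-0.135,70,0,0,0,0,0,-0.135,70,0,0,0,0,0,-0.135,30,0,0,0,0,0,-0.135,30,0,0,0,0,0,-0.135,30,0,0,0,0,0,-0.135,30,0,0,0,0,0,-0.135,30,0,0,0,0,0,-0.135,30,0,0,0,0,0,-0.135,30], "force": 20}}

```text
clock: 8.5
position: [0.4142, -0.1798, 0.0663]
ee_rot: [2.666, 1.66, 0.002]
force: [-1.3, 2.1, 7.3]
width: 0.448
gripper_force: 20.0
```

>>> {"method": "arm_command", "body": {"deltas": [0,0,0,0,0,0.05,30,0,0,0,0,0,0.1,30,0,0,0,0.03,-0.019,0.1,30,0,0,0,0.06,-0.038,0.1,30,0,0,0,0.09,-0.057,0.1,30,0,0,0,0.09,-0.057,0.1,30,0,0,0,0.09,-0.057,0.1,30,0,0,0,0.09,-0.057,0.07,30,0,0,0,0.09,-0.057,0.04,30,0,0,0,0.09,-0.057,0.02,30,0,0,0,0.09,-0.057,0.012,30,0,0,0,0.09,-0.057,0.008,30,0,0,0,0.09,-0.057,0.008,30,0,0,0,0.09,-0.057,0.008,30]}}

```text
clock: 9.9
position: [0.504, -0.2369, 0.0747]
ee_rot: [2.666, 1.66, 0.002]
force: [0.3, -0.0, -1.1]
width: 0.449
gripper_force: 20.0
```

```bash
python3 - <<'E'
from h import *
a=optics.get_image("scene")[110:310,170:390];b=optics.get_image("side")[100:330,170:390]
o=np.zeros((414,796,3),np.uint8);o[:360,:396]=cv2.resize(a,(396,360),interpolation=3);o[:,400:]=cv2.resize(b,(396,414),interpolation=3)
cv2.imwrite("pics/p2.png",o)
E
```

```text
(no output)
```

View pics/p2.png

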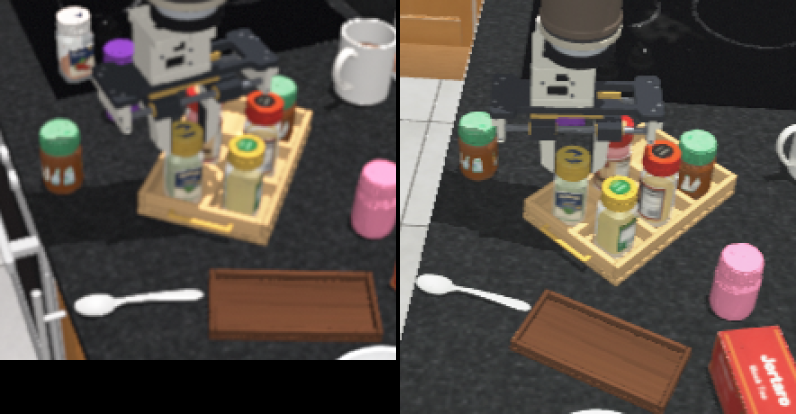

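The yellow jar is upright in its bay, in front of the yellow reference. Green is next.

>>> {"method": "arm_command", "body": {"deltas": [0,0,0,0,0,0,30,0,0,0,0,0,0,70,0,0,0,0,0,0,70,0,0,0,0,0,0,70,0,0,0,0,0,0,70,0,0,0,0,0,0.04,70,0,0,0,0,0,0.08,70,0,0,0,0,0,0.13,70,0,0,0,-0.02,0.04,0.13,70,0,0,0,-0.04,0.08,0.13,70,0,0,0,-0.06,0.12,0.13,70,0,0,0,-0.067,0.134,0.13,70,0,0,0,-0.067,0.134,0.13,70,0,0,0,-0.067,0.134,0.13,70]}}

```text
clock: 11.4
position: [0.4371, -0.1031, 0.204]
ee_rot: [2.666, 1.661, 0.001]
force: [1.0, 0.2, 0.0]
width: 0.764
gripper_force: 0.0
```

>>> {"method": "arm_command", "body": {"deltas": [0,0,0,0,0,-0.05,70,0,0,0,0,0,-0.09,70,0,0,0,0,0,-0.12,70,0,0,0,0,0,-0.138,70,0,0,0,0,0,-0.138,70,0,0,0,0,0,-0.138,35,0,0,0,0,0,-0.138,35,0,0,0,0,0,-0.138,35,0,0,0,0,0,-0.138,35,0,0,0,0,0,-0.138,35,0,0,0,0,0,-0.138,35,0,0,0,0,0,-0.138,35], "force": 20}}

```text
clock: 12.6
position: [0.438, -0.1028, 0.0675]
ee_rot: [2.666, 1.66, 0.005]
force: [-4.0, 1.8, 22.0]
width: 0.385
gripper_force: 15.0
```

```bash
python3 - <<'E'
from h import *
a=optics.get_image("scene")[130:250,160:260];b=optics.get_image("side")[120:240,180:280]
o=np.hstack([cv2.resize(x,(398,478),interpolation=3) for x in(a,b)])
cv2.imwrite("pics/p3.png",o)
E
```

```text
(no output)
```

View pics/p3.png

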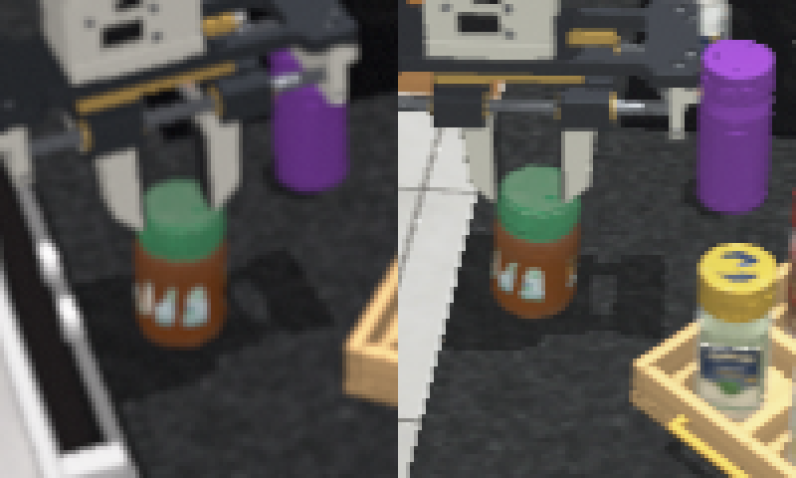

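The fingers straddle the cap near (180,205), but the opening is too small (35 mm) and there is upward force, so the grasp is bad. I'll open, lift and measure again.

>>> {"method": "arm_command", "body": {"deltas": [0,0,0,0,0,0,70,0,0,0,0,0,0,80,0,0,0,0,0,0,80,0,0,0,0,0,0,80,0,0,0,0,0,0.04,80,0,0,0,0.0,0,0.08,80,0,0,0,0.02,-0.02,0.12,80,0,0,0,0.06,-0.04,0.16,80,0,0,0,0.08,-0.04,0.18,80,0,0,0,0.08,-0.04,0.18,80,0,0,0,0.08,-0.04,0.18,80]}}

```text
clock: 13.8
position: [0.5166, -0.1427, 0.2458]
ee_rot: [2.667, 1.661, 0.0]
force: [-1.1, 0.2, -0.2]
width: 0.871
gripper_force: 0.0
```

```bash
python3 - <<'E'
from h import *
np.set_printoptions(precision=4,suppress=True)
c=cal("wrist");uv={}
for n,roi in(("scene",(170,160,240,230)),("side",(195,150,240,200)),("wrist",(60,60,260,300))):
    im=optics.get_image(n);cv2.imwrite(f"pics/g_{n}.png",im)
    bb=blobs(im,*COL["green"],100,roi);print(n,[(b[:3],cv2.boundingRect(b[3])) for b in bb])
    uv[n]=max(bb,key=lambda b:b[2])[:2]
print(tri(uv,{"wrist":c}),plane("wrist",[uv["wrist"]],.073,c),tri({k:uv[k] for k in("scene","side")}))
im=cv2.imread("pics/g_wrist.png")
o=np.zeros((560,796,3),np.uint8)
o[:384,:512]=im;o[:264,516:796]=cv2.resize(cv2.imread("pics/g_scene.png")[150:240,165:260],(280,264));o[270:534,516:796]=cv2.resize(cv2.imread("pics/g_side.png")[140:230,175:270],(280,264))
cv2.imwrite("pics/p4.png",o)
E
```

```text
scene [((202.6, 186.1, 336.0), (191, 176, 24, 20))]
side [((212.6, 171.0, 308.5), (202, 162, 22, 19))]
wrist [((163.5, 162.1, 1741.5), (140, 139, 48, 47))]
(array([ 0.4373, -0.1017,  0.068 ]), np.float64(0.0009178358975566107)) [[ 0.4385 -0.1011  0.073 ]] (array([ 0.439 , -0.0994,  0.0656]), np.float64(0.00046921560988592885))
```

View pics/p4.png

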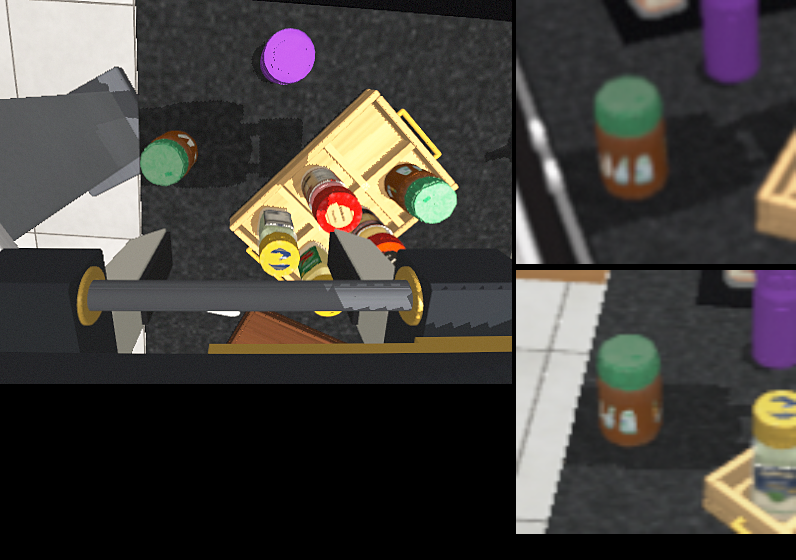

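The green jar still stands at about (.438,-.101), and its cap is at (163,162) in the wrist view. I'll grip it lower on the glass body and turn the gripper about 20° so the gripper body clears the placed red jar.

>>> {"method": "arm_command", "body": {"deltas": [0,0,-0.0752,-0.03,0.015,0,80,0,0,-0.1504,-0.06,0.03,0,80,0,0,-0.2256,-0.0785,0.041,0,80,0,0,-0.2256,-0.0785,0.041,0,80,0,0,-0.2256,-0.0785,0.041,0,80,0,0,-0.2256,-0.0785,0.041,-0.05,80,0,0,-0.2256,-0.0785,0.041,-0.1,80,0,0,-0.2256,-0.0785,0.041,-0.14,80,0,0,-0.2256,-0.0785,0.041,-0.175,80,0,0,-0.2256,-0.0785,0.041,-0.196,80,0,0,-0.2256,-0.0785,0.041,-0.196,80,0,0,-0.2256,-0.0785,0.041,-0.196,80,0,0,-0.2256,-0.0785,0.041,-0.196,40,0,0,-0.2256,-0.0785,0.041,-0.196,40,0,0,-0.2256,-0.0785,0.041,-0.196,40,0,0,-0.2256,-0.0785,0.041,-0.196,40,0,0,-0.2256,-0.0785,0.041,-0.196,40,0,0,-0.2256,-0.0785,0.041,-0.196,40,0,0,-0.2256,-0.0785,0.041,-0.196,40], "force": 20}}

```text
clock: 15.85
position: [0.4384, -0.1017, 0.05]
ee_rot: [-2.918, -1.165, -0.001]
force: [-0.5, 1.6, 6.2]
width: 0.499
gripper_force: 20.0
```

>>> {"method": "arm_command", "body": {"deltas": [0,0,0,0,0,0.05,35,0,0,0,0,0,0.1,35,0,0,0,0,0,0.15,35,0,0,0,0.04,-0.017,0.15,35,0,0,0,0.08,-0.034,0.15,35,0,0,0,0.12,-0.051,0.15,35,0,0,0,0.16,-0.068,0.15,35,0,0,0,0.2,-0.086,0.15,35,0,0,0,0.2055,-0.088,0.15,35,0,0,0,0.2055,-0.088,0.15,35,0,0,0,0.2055,-0.088,0.15,35,0,0,0,0.2055,-0.088,0.1,35,0,0,0,0.2055,-0.088,0.06,35,0,0,0,0.2055,-0.088,0.035,35,0,0,0,0.2055,-0.088,0.02,35,0,0,0,0.2055,-0.088,0.012,35,0,0,0,0.2055,-0.088,0.009,35,0,0,0,0.2055,-0.088,0.0085,35,0,0,0,0.2055,-0.088,0.0085,35]}}

```text
clock: 17.75
position: [0.6444, -0.1901, 0.0595]
ee_rot: [2.917, 1.164, 0.002]
force: [-0.0, 0.1, -0.8]
width: 0.499
gripper_force: 20.0
```

```bash
python3 - <<'E'
from h import *
a=optics.get_image("scene")[110:310,170:390];b=optics.get_image("side")[100:330,170:390]
o=np.zeros((414,796,3),np.uint8);o[:360,:396]=cv2.resize(a,(396,360),interpolation=3);o[:,400:]=cv2.resize(b,(396,414),interpolation=3)
cv2.imwrite("pics/p5.png",o)
E
```

View pics/p5.png

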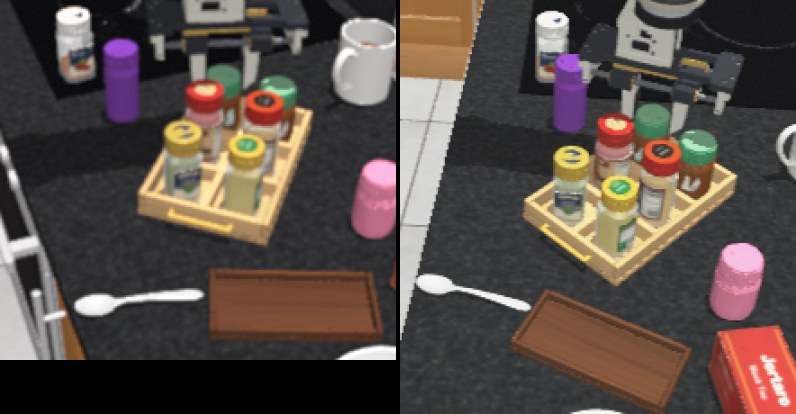

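The green jar is upright in the left bay, in front of the green reference, and red and yellow still stand. Next: release, lift, then over to the spoon.

>>> {"method": "arm_command", "body": {"deltas": [0,0,0,0,0,-0.001,35,0,0,0,0,0,-0.001,60,0,0,0,0,0,-0.001,60,0,0,0,0,0,-0.001,60,0,0,0,0,0,-0.001,60,0,0,0,0,0,0.04,60,0,0,0,0,0,0.08,60,0,0,0,0,0,0.12,60,0,0,0,0,0,0.16,60,0,0,0,0,0,0.1915,60,0,0,0,0,0,0.1915,60,0,0,0,0,0,0.1915,60]}}

```text
clock: 19.05
position: [0.6439, -0.1899, 0.2501]
ee_rot: [2.917, 1.164, 0.002]
force: [1.1, 0.2, -0.5]
width: 0.651
gripper_force: 0.0
```

```bash
python3 -c "
from cell import sensors;s=sensors.observe();print(s['joints'],s['position'])"
```

```text
[-0.26109447  0.57103492  0.79000177  1.43917565 -0.41035923  1.29976742
 -0.25290173] [ 0.64386578 -0.1898681   0.25012755]
```

>>> {"method": "arm_command", "body": {"deltas": [0,0,-0.09,-0.0275,-0.014,0,60,0,0,-0.18,-0.055,-0.028,0,60,0,0,-0.27,-0.0825,-0.042,0,60,0,0,-0.36,-0.11,-0.056,0,60,0,0,-0.45,-0.137,-0.07,0,60,0,0,-0.54,-0.164,-0.084,0,60,0,0,-0.63,-0.192,-0.099,0,60,0,0,-0.72,-0.219,-0.113,0,60,0,0,-0.81,-0.246,-0.127,0,60,0,0,-0.9,-0.2735,-0.1405,0,60,0,0,-0.955,-0.2735,-0.1405,0,60,0,0,-0.955,-0.2735,-0.1405,0,60,0,0,-0.955,-0.2735,-0.1405,0,60,0,0,-0.955,-0.2735,-0.1405,0,60,0,0,-0.955,-0.2735,-0.1405,0,60]}}

```text
clock: 20.55
position: [0.3706, -0.3299, 0.2495]
ee_rot: [2.93, -1.133, -0.001]
force: [-0.0, -0.0, -0.2]
width: 0.654
gripper_force: 0.0
```

```bash
python3 - <<'E'
from h import *
from cell import sensors
import pickle
np.set_printoptions(precision=4,suppress=True)
s=sensors.observe();print(s["position"],s["ee_rot"],s["joints"])
c=cal("wrist");im=optics.get_image("wrist");cv2.imwrite("pics/w2.png",im);pickle.dump(c,open("w2.pkl","wb"))
E
```

```text
[ 0.3706 -0.3299  0.2495] [ 2.9297 -1.1333 -0.0009] [-0.3238  0.3667  1.2786  1.8852 -0.3808  1.1738 -1.22  ]
```

View pics/w2.png

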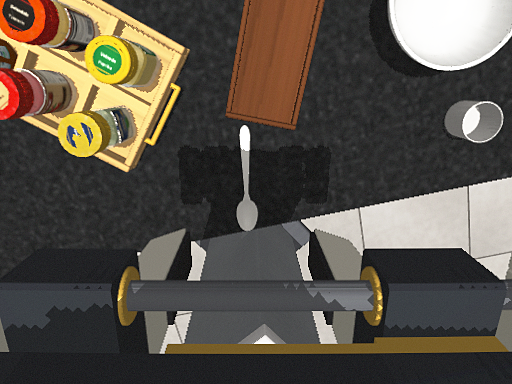

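The spoon runs from its handle end (245,126) to its bowl (248,231). The tray's near corners are at (227,115) and (296,128).

```bash
python3 - <<'E'
from h import *
import pickle
np.set_printoptions(precision=4,suppress=True)
c=pickle.load(open("w2.pkl","rb"))
e=plane("wrist",[(245,125.5),(248,231.5)],.005,c)
d=e[0]-e[1];print("spoon",e,e.mean(0),np.linalg.norm(d),np.degrees(np.arctan2(d[1],d[0])))
im=cv2.imread("pics/w2.png")
for b in blobs(im,(0,90,30),(18,230,140),2000,(200,0,345,140)):
    ap=cv2.approxPolyDP(b[3],4,True).reshape(-1,2);print(np.c_[ap,plane("wrist",ap,.016,c)])
q=plane("wrist",[(227,114),(246,0),(296,127),(324,0)],.016,c);print(q)
for i in(0,2):
    v=q[i+1]-q[i];print(np.degrees(np.arctan2(v[1],v[0])))
f=q[2]-q[0];print("w",np.linalg.norm(f),"perp",np.degrees(np.arctan2(f[1],f[0])))
E
```

```text
spoon [[ 0.3967 -0.3462  0.005 ]
 [ 0.2921 -0.2557  0.005 ]] [ 0.3444 -0.3009  0.005 ] 0.13836028617925714 -40.8717368520391
[[324.       0.       0.4387  -0.4981   0.016 ]
 [295.     128.       0.3562  -0.3885   0.016 ]
 [225.     116.       0.4212  -0.3375   0.016 ]
 [244.       0.       0.4954  -0.4354   0.016 ]]
[[ 0.4213 -0.3408  0.016 ]
 [ 0.494  -0.437   0.016 ]
 [ 0.3563 -0.3901  0.016 ]
 [ 0.4387 -0.4981  0.016 ]]
-52.92161576678659
-52.67444419309933
w 0.08157853927501292 perp -142.78126792562648
```

>>> {"method": "arm_command", "body": {"deltas": [0,0,0.01,-0.026,0.029,0,40,0,0,0.01,-0.026,0.029,-0.05,40,0,0,0.01,-0.026,0.029,-0.1,40,0,0,0.01,-0.026,0.029,-0.14,40,0,0,0.01,-0.026,0.029,-0.175,40,0,0,0.01,-0.026,0.029,-0.2,40,0,0,0.01,-0.026,0.029,-0.215,40,0,0,0.01,-0.026,0.029,-0.224,40,0,0,0.01,-0.026,0.029,-0.229,40,0,0,0.01,-0.026,0.029,-0.229,40,0,0,0.01,-0.026,0.029,-0.229,0,0,0,0.01,-0.026,0.029,-0.229,0,0,0,0.01,-0.026,0.029,-0.229,0,0,0,0.01,-0.026,0.029,-0.229,0,0,0,0.01,-0.026,0.029,-0.229,0,0,0,0.01,-0.026,0.029,-0.229,0,0,0,0.01,-0.026,0.029,-0.229,0,0,0,0.01,-0.026,0.029,-0.229,0], "force": 12}}

```text
clock: 22.4
position: [0.3442, -0.3013, 0.0207]
ee_rot: [2.937, -1.114, -0.0]
force: [-0.3, -0.1, 0.1]
width: 0.009
gripper_force: 0.0
```

```bash
python3 - <<'E'
from h import *
from cell import sensors
s=sensors.observe();print(s["width"],s["gripper_force"])
a=optics.get_image("scene")[235:315,190:310];b=optics.get_image("side")[220:300,165:285]
w=optics.get_image("wrist")[80:280,180:340]
o=np.zeros((540,796,3),np.uint8);o[:264,:396]=cv2.resize(a,(396,264),interpolation=3);o[270:534,:396]=cv2.resize(b,(396,264),interpolation=3);o[:495,400:796]=cv2.resize(w,(396,495),interpolation=3)
cv2.imwrite("pics/p6.png",o)
E
```

```text
0.009205372287303698 0.0
```

View pics/p6.png

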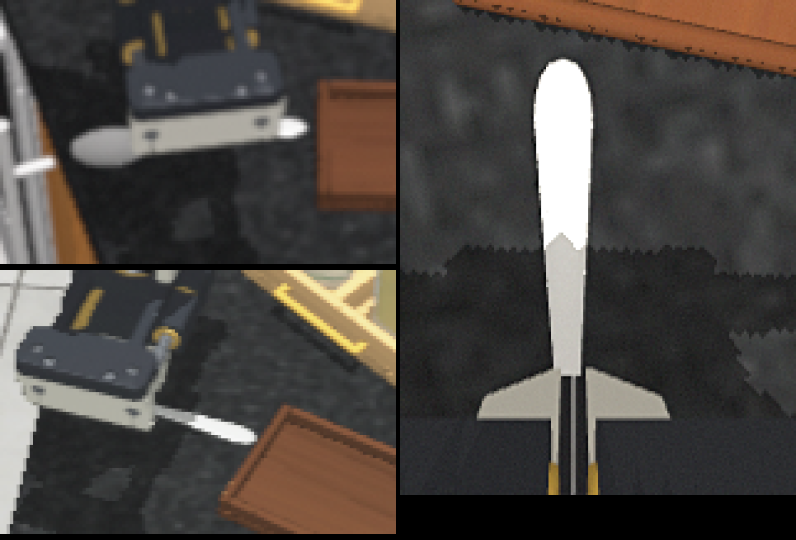

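The fingers are aligned with the handle but closed above or around it without a grip, so I'll open and go down gently.

>>> {"method": "arm_command", "body": {"deltas": [0,0,0,0,0,0,40,0,0,0,0,0,0,40,0,0,0,0,0,0,40,0,0,0,0,0,0,40,0,0,0,0,0,-0.001,40,0,0,0,0,0,-0.001,40,0,0,0,0,0,-0.0015,40,0,0,0,0,0,-0.0015,40], "force": 12}}

```text
clock: 23.35
position: [0.3442, -0.3013, 0.0192]
ee_rot: [2.937, -1.114, -0.0]
force: [-0.4, 1.2, 0.2]
width: 0.434
gripper_force: 0.0
```

No contact yet, so I'll close here.

>>> {"method": "arm_command", "body": {"deltas": [0,0,0,0,0,-0.0005,40,0,0,0,0,0,-0.0005,40,0,0,0,0,0,-0.0005,0,0,0,0,0,0,-0.0005,0,0,0,0,0,0,-0.0005,0,0,0,0,0,0,-0.0005,0,0,0,0,0,0,-0.0005,0,0,0,0,0,0,-0.0005,0,0,0,0,0,0,-0.0005,0]}}

```text
clock: 24.25
position: [0.3442, -0.3013, 0.0188]
ee_rot: [2.937, -1.114, 0.0]
force: [0.4, -0.2, -0.2]
width: 0.008
gripper_force: 0.0
```

>>> {"method": "arm_command", "body": {"deltas": [0,0,0,0,0,0,0,0,0,0,0,0,0,0,0,0,0,0,0,0.02,0,0,0,0,0,0,0.04,0,0,0,0,0,0,0.06,0,0,0,0,0,0,0.06,0,0,0,0,0,0,0.06,0], "force": 25}}

```text
clock: 24.95
position: [0.3445, -0.3011, 0.0787]
ee_rot: [-2.938, 1.113, -0.001]
force: [0.5, 0.8, 0.3]
width: 0.012
gripper_force: 0.0
```

```bash
python3 - <<'E'
from h import *
np.set_printoptions(precision=4,suppress=True)
c=cal("wrist");im=optics.get_image("wrist");cv2.imwrite("pics/w3.png",im)
sc=optics.get_image("scene");cv2.imwrite("pics/s3.png",sc)
for b in blobs(im,(0,0,100),(179,50,255),150,(200,60,320,260)): print("w",b[:3],cv2.boundingRect(b[3]))
for b in blobs(sc,(0,0,110),(179,60,255),20,(205,255,300,300)): print("s",b[:3],cv2.boundingRect(b[3]))
print([cv2.projectPoints(np.array([[.3967,-.3462,z],[.3444,-.3009,z],[.2921,-.2557,z]]),cv2.Rodrigues(c[2])[0],c[3],c[0],c[1])[0].reshape(-1,2) for z in(.005,.065)])
w=im[60:300,150:350]
o=np.zeros((540,796,3),np.uint8);o[:264,:396]=cv2.resize(sc[235:315,190:310],(396,264),interpolation=3);o[:475,400:796]=cv2.resize(w,(396,475),interpolation=3)
cv2.imwrite("pics/p7.png",o)
E
```

```text
w (248.6, 196.0, 7184.5) (211, 99, 78, 161)
s (244.6, 276.6, 583.5) (212, 270, 71, 15)
[array([[248.2734,  99.5501],
       [249.3252, 194.8758],
       [250.3137, 275.922 ]]), array([[247.6072, 105.2453],
       [249.0297, 227.3585],
       [250.3013, 326.0873]])]
```

The spoon hasn't moved: its tip in the wrist image projects to table level. The fingertips must sit higher than I took them to be, so I'll go down open until I feel contact.

>>> {"method": "arm_command", "body": {"deltas": [0,0,0,0,0,0,40,0,0,0,0,0,0,40,0,0,0,0,0,0,40,0,0,0,0,0,-0.03,40,0,0,0,0,0,-0.05,40,0,0,0,0,0,-0.06,40,0,0,0,0,0,-0.061,40,0,0,0,0,0,-0.061,40,0,0,0,0,0,-0.062,40,0,0,0,0,0,-0.062,40], "force": 12}}

```text
clock: 26.05
position: [0.3446, -0.3015, 0.0173]
ee_rot: [2.937, -1.114, 0.002]
force: [-0.8, 0.4, -0.2]
width: 0.44
gripper_force: 0.0
```

>>> {"method": "arm_command", "body": {"deltas": [0,0,0,0,0,-0.001,40,0,0,0,0,0,-0.001,40]}}

```text
clock: 26.25
position: [0.3444, -0.3013, 0.0159]
ee_rot: [-2.938, 1.114, -0.001]
force: [-0.7, -0.1, 0.4]
width: 0.432
gripper_force: 0.0
```

>>> {"method": "arm_command", "body": {"deltas": [0,0,0,0,0,-0.001,40,0,0,0,0,0,-0.001,40]}}

```text
clock: 26.45
position: [0.3442, -0.3012, 0.0147]
ee_rot: [-2.937, 1.114, 0.0]
force: [0.0, 0.1, -0.7]
width: 0.437
gripper_force: 0.0
```

>>> {"method": "arm_command", "body": {"deltas": [0,0,0,0,0,-0.001,40,0,0,0,0,0,-0.001,40]}}

```text
clock: 26.65
position: [0.3441, -0.3012, 0.0136]
ee_rot: [-2.937, 1.114, 0.0]
force: [0.4, -0.4, -0.8]
width: 0.439
gripper_force: 0.0
```

>>> {"method": "arm_command", "body": {"deltas": [0,0,0,0,0,-0.001,40,0,0,0,0,0,-0.001,40]}}

```text
clock: 26.85
position: [0.3441, -0.3013, 0.0126]
ee_rot: [2.937, -1.114, -0.0]
force: [0.2, -0.7, -0.3]
width: 0.438
gripper_force: 0.0
```

>>> {"method": "arm_command", "body": {"deltas": [0,0,0,0,0,0,0,0,0,0,0,0,0,0,0,0,0,0,0,0,0,0,0,0,0,0,0,0,0,0,0,0,0,0,0,0,0,0,0,0,0,0,0,0,0,0,0,0,0]}}

```text
clock: 27.55
position: [0.3442, -0.3013, 0.0128]
ee_rot: [2.937, -1.114, 0.0]
force: [0.2, -0.2, 0.1]
width: 0.004
gripper_force: 0.0
```

Tips sit still higher, which also explains the first green grasp. I'll keep going down with checks.

>>> {"method": "arm_command", "body": {"deltas": [0,0,0,0,0,0,30,0,0,0,0,0,0,30,0,0,0,0,0,0,30,0,0,0,0,0,-0.001,30,0,0,0,0,0,-0.002,30,0,0,0,0,0,-0.002,30]}}

```text
clock: 28.15
position: [0.3441, -0.3012, 0.0106]
ee_rot: [2.937, -1.114, -0.0]
force: [0.6, -1.3, -0.1]
width: 0.329
gripper_force: 0.0
```

>>> {"method": "arm_command", "body": {"deltas": [0,0,0,0,0,-0.001,30,0,0,0,0,0,-0.002,30,0,0,0,0,0,-0.002,30]}}

```text
clock: 28.45
position: [0.3441, -0.3013, 0.0086]
ee_rot: [2.937, -1.114, -0.0]
force: [0.2, 0.2, -0.4]
width: 0.329
gripper_force: 0.0
```

>>> {"method": "arm_command", "body": {"deltas": [0,0,0,0,0,-0.001,30,0,0,0,0,0,-0.001,30]}}

```text
clock: 28.65
position: [0.3441, -0.3013, 0.0076]
ee_rot: [2.937, -1.114, -0.0]
force: [-1.2, -0.5, 0.9]
width: 0.327
gripper_force: 0.0
```

>>> {"method": "arm_command", "body": {"deltas": [0,0,0,0,0,0,0,0,0,0,0,0,0,0,0,0,0,0,0,0,0,0,0,0,0,0,0,0,0,0,0,0,0,0,0,0,0,0,0,0,0,0,0,0,0,0,0,0,0]}}

```text
clock: 29.35
position: [0.3442, -0.3013, 0.0077]
ee_rot: [2.937, -1.114, -0.0]
force: [0.4, 0.8, 0.4]
width: 0.005
gripper_force: 0.0
```

```bash
python3 - <<'E'
from h import *
c=cal("wrist")
im=optics.get_image("wrist");sc=optics.get_image("scene");sd=optics.get_image("side")
cv2.imwrite("pics/w4.png",im);cv2.imwrite("pics/s4.png",sc);cv2.imwrite("pics/d4.png",sd)
o=np.zeros((600,800,3),np.uint8);o[:296,:396]=cv2.resize(sc[235:310,200:300],(396,296),interpolation=3);o[300:596,:396]=cv2.resize(sd[220:295,170:270],(396,296),interpolation=3);o[:594,400:796]=cv2.resize(im[80:260,190:310],(396,594),interpolation=3)
cv2.imwrite("pics/p8.png",o)
for z in(0,.005,.01,.02):
  for n in("wrist","scene"):
    K,D,R,t=cal(n);print(z,n,cv2.projectPoints(np.array([[.3442,-.3013,z]]),cv2.Rodrigues(R)[0],t,K,D)[0].ravel())
E
```

```text
0 wrist [249.11190684 231.19663098]
0 scene [246.22604449 278.64491512]
0.005 wrist [249.08509065 234.9725767 ]
0.005 scene [246.16967035 276.91778099]
0.01 wrist [249.05689411 238.94302819]
0.01 scene [246.11291678 275.17680165]
0.02 wrist [248.99591291 247.53049134]
0.02 scene [245.99825956 271.65276153]
```

View pics/p8.png

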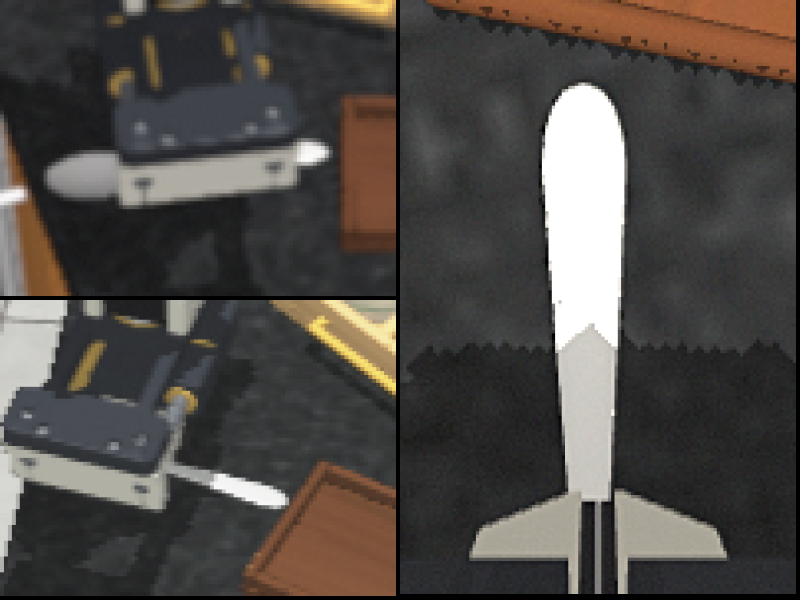

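The wrist crop shows the closed pads at crop row 500, above the handle. By parallax their tips are around z≈.02, so they stand higher than nose_length suggests. I'll keep going down open with force checks.

>>> {"method": "arm_command", "body": {"deltas": [0,0,0,0,0,0,30,0,0,0,0,0,0,30,0,0,0,0,0,0,30,0,0,0,0,0,-0.002,30,0,0,0,0,0,-0.004,30,0,0,0,0,0,-0.004,30]}}

```text
clock: 30.1
position: [0.344, -0.3012, 0.0035]
ee_rot: [-2.937, 1.114, 0.001]
force: [-0.8, -0.1, 0.3]
width: 0.329
gripper_force: 0.0
```

>>> {"method": "arm_command", "body": {"deltas": [0,0,0,0,0,-0.002,30,0,0,0,0,0,-0.003,30,0,0,0,0,0,-0.003,30]}}

```text
clock: 30.4
position: [0.3441, -0.3012, 0.0006]
ee_rot: [-2.937, 1.114, 0.0]
force: [-0.2, 0.6, -0.6]
width: 0.325
gripper_force: 0.0
```

>>> {"method": "arm_command", "body": {"deltas": [0,0,0,0,0,-0.001,30,0,0,0,0,0,-0.002,30,0,0,0,0,0,-0.002,30]}}

```text
clock: 30.7
position: [0.3442, -0.3012, -0.0014]
ee_rot: [-2.937, 1.114, 0.0]
force: [0.2, 1.0, -0.1]
width: 0.326
gripper_force: 0.0
```

>>> {"method": "arm_command", "body": {"deltas": [0,0,0,0,0,0,0,0,0,0,0,0,0,0,0,0,0,0,0,0,0,0,0,0,0,0,0,0,0,0,0,0,0,0,0]}}

```text
clock: 31.2
position: [0.3442, -0.3013, -0.0012]
ee_rot: [2.937, -1.114, 0.0]
force: [0.1, 1.5, -0.7]
width: 0.003
gripper_force: 0.0
```

>>> {"method": "arm_command", "body": {"deltas": [0,0,0,0,0,0,30,0,0,0,0,0,0,30,0,0,0,0,0,0,30,0,0,0,0,0,-0.002,30,0,0,0,0,0,-0.003,30,0,0,0,0,0,-0.003,30]}}

```text
clock: 31.8
position: [0.3441, -0.3012, -0.0044]
ee_rot: [-2.937, 1.114, 0.001]
force: [-0.4, 0.3, 0.1]
width: 0.325
gripper_force: 0.0
```

>>> {"method": "arm_command", "body": {"deltas": [0,0,0,0,0,-0.001,30,0,0,0,0,0,-0.002,30,0,0,0,0,0,-0.002,30]}}

```text
clock: 32.1
position: [0.3441, -0.3013, -0.0064]
ee_rot: [2.937, -1.114, -0.0]
force: [-0.0, 0.0, 0.7]
width: 0.324
gripper_force: 0.0
```

>>> {"method": "arm_command", "body": {"deltas": [0,0,0,0,0,0,0,0,0,0,0,0,0,0,0,0,0,0,0,0,0,0,0,0,0,0,0,0,0,0,0,0,0,0,0]}}

```text
clock: 32.6
position: [0.3445, -0.3014, -0.0057]
ee_rot: [-2.937, 1.114, -0.001]
force: [-1.6, 2.1, 11.9]
width: 0.139
gripper_force: 10.9
```

Contact at 13 mm opening, but on the top edge of the handle, just as with green. I'll open and go a little lower.

>>> {"method": "arm_command", "body": {"deltas": [0,0,0,0,0,0,30,0,0,0,0,0,0,30,0,0,0,0,0,0,30,0,0,0,0,0,-0.001,30,0,0,0,0,0,-0.002,30,0,0,0,0,0,-0.002,30]}}

```text
clock: 33.2
position: [0.344, -0.3012, -0.0085]
ee_rot: [-2.937, 1.114, 0.001]
force: [-1.0, 0.3, -0.1]
width: 0.327
gripper_force: 0.0
```

>>> {"method": "arm_command", "body": {"deltas": [0,0,0,0,0,-0.001,30,0,0,0,0,0,-0.002,30,0,0,0,0,0,-0.002,30]}}

```text
clock: 33.5
position: [0.3441, -0.3013, -0.0104]
ee_rot: [-2.937, 1.114, 0.0]
force: [1.1, -0.2, -0.2]
width: 0.328
gripper_force: 0.0
```

>>> {"method": "arm_command", "body": {"deltas": [0,0,0,0,0,0,0,0,0,0,0,0,0,0,0,0,0,0,0,0,0,0,0,0,0,0,0,0,0,0,0,0,0,0,0]}}

```text
clock: 34.0
position: [0.3442, -0.3013, -0.0102]
ee_rot: [2.937, -1.114, -0.0]
force: [0.1, 0.5, 0.1]
width: 0.218
gripper_force: 11.9
```

Firm grip with no vertical load. I'll lift and carry it over the tray, turning -11.8°.

>>> {"method": "arm_command", "body": {"deltas": [0,0,0,0,0,0.02,0,0,0,0,0,0,0.04,0,0,0,0,0,0,0.07,0,0,0,-0.045,0.025,-0.035,0.07,0,0,0,-0.09,0.05,-0.07,0.07,0,0,0,-0.131,0.075,-0.105,0.07,0,0,0,-0.131,0.095,-0.136,0.07,0,0,0,-0.131,0.095,-0.136,0.07,0,0,0,-0.131,0.095,-0.136,0.07,0]}}

```text
clock: 34.9
position: [0.4386, -0.4377, 0.0592]
ee_rot: [2.807, -1.41, -0.002]
force: [-0.4, 0.5, -0.8]
width: 0.217
gripper_force: 11.9
```

```bash
python3 - <<'E'
from h import *
from cell import sensors
np.set_printoptions(precision=4,suppress=True)
s=sensors.observe();p=s["position"];print(p,s["width"])
c=cal("wrist");im=optics.get_image("wrist");cv2.imwrite("pics/w5.png",im)
sc=optics.get_image("scene");sd=optics.get_image("side")
R=(215,0,285,250)
for b in blobs(im,(0,0,120),(179,50,255),150,R):
    h=b[3].reshape(-1,2);i=h[:,1].argmin();q=h[i];print("w spoon",b[:3],cv2.boundingRect(b[3]),plane("wrist",[(b[0],q[1])],.075,c))
h=cv2.cvtColor(im,cv2.COLOR_BGR2HSV);m=cv2.inRange(h,(0,90,30),(18,230,140))
for b in blobs(im,(0,90,30),(18,230,140),2000,(130,0,400,250)):
    ap=cv2.approxPolyDP(b[3],6,True).reshape(-1,2);print(np.c_[ap,plane("wrist",ap,.016,c)])
o=np.zeros((600,800,3),np.uint8);o[:384,:512]=im;o[:264,516:]=cv2.resize(sc[220:320,240:400][:, :],(284,264));o[270:534,516:]=cv2.resize(sd[215:345,190:350],(284,264))
cv2.imwrite("pics/p9.png",o)
E
```

```text
[ 0.4386 -0.4377  0.0592] 0.21737681576871223
w spoon (247.9, 172.3, 2935.0) (234, 108, 28, 142) [[ 0.4806 -0.4934  0.075 ]]
[[309.      75.       0.4607  -0.5266   0.016 ]
 [303.     237.       0.397   -0.4432   0.016 ]
 [269.     249.       0.41    -0.4222   0.016 ]
 [183.     248.       0.458   -0.3873   0.016 ]
 [171.      77.       0.5256  -0.477    0.016 ]]
```

View pics/p9.png

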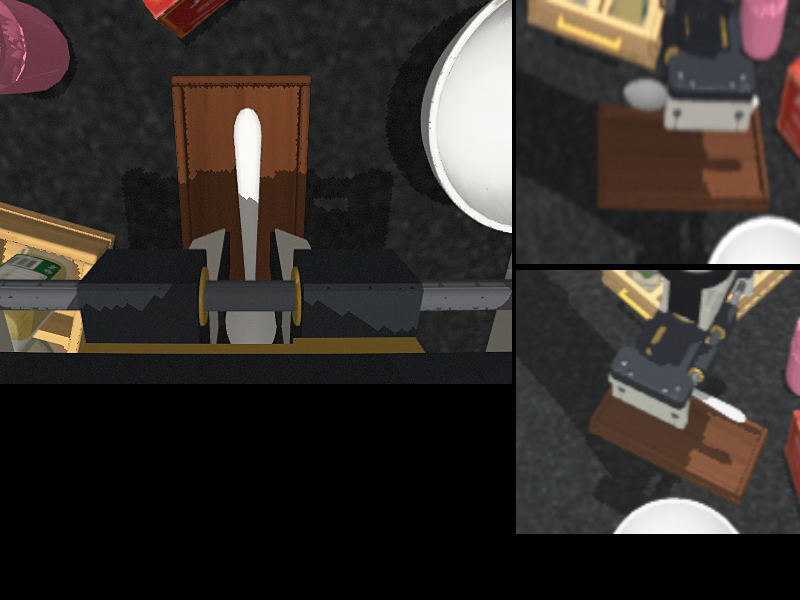

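The spoon is held level and aligned with the tray, about 4 mm off to one side. I'll check bowl clearance numerically before lowering.

```bash
python3 - <<'E'
from h import *
np.set_printoptions(precision=3,suppress=True)
c=cal("wrist")
for z in(.04,.06):
    w=plane("wrist",[(424,130),(440,180),(470,213),(511,232)],z,c)[:,:2]-[.441,-.4336]
    print(z,"toolx",w@[.606,-.795],"lat",w@[-.799,-.602])
E
```

```text
0.04 toolx [ 0.055  0.026  0.005 -0.007] lat [0.1   0.114 0.135 0.163]
0.06 toolx [0.058 0.032 0.013 0.002] lat [0.09  0.102 0.122 0.147]
```

>>> {"method": "arm_command", "body": {"deltas": [0,0,0,0.0025,0.004,0,0,0,0,0,0.0025,0.004,-0.02,0,0,0,0,0.0025,0.004,-0.035,0,0,0,0,0.0025,0.004,-0.045,0,0,0,0,0.0025,0.004,-0.052,0,0,0,0,0.0025,0.004,-0.057,0,0,0,0,0.0025,0.004,-0.06,0,0,0,0,0.0025,0.004,-0.06,0]}}

```text
clock: 35.85
position: [0.4416, -0.4334, -0.0004]
ee_rot: [2.807, -1.41, -0.0]
force: [-0.2, 0.1, 0.2]
width: 0.223
gripper_force: 11.9
```

>>> {"method": "arm_command", "body": {"deltas": [0,0,0,0,0,-0.001,0,0,0,0,0,0,-0.002,0,0,0,0,0,0,-0.002,0]}}

```text
clock: 36.15
position: [0.4418, -0.4333, -0.0021]
ee_rot: [2.807, -1.41, 0.0]
force: [-0.0, 0.2, -1.1]
width: 0.217
gripper_force: 11.9
```

Now 1.5 mm further, then open narrowly and rise.

>>> {"method": "arm_command", "body": {"deltas": [0,0,0,0,0,-0.0015,0,0,0,0,0,0,-0.0015,0,0,0,0,0,0,-0.0015,26,0,0,0,0,0,-0.0015,26,0,0,0,0,0,-0.0015,26,0,0,0,0,0,0.01,26,0,0,0,0,0,0.03,26,0,0,0,0,0,0.07,26,0,0,0,0,0,0.12,26,0,0,0,0,0,0.17,26,0,0,0,-0.04,0.03,0.2,26,0,0,0,-0.08,0.06,0.22,26,0,0,0,-0.1,0.1,0.24,26,0,0,0,-0.1,0.1,0.24,26]}}

```text
clock: 37.55
position: [0.3395, -0.3307, 0.2388]
ee_rot: [-2.804, 1.408, 0.0]
force: [0.9, -0.7, 0.3]
width: 0.282
gripper_force: 0.0
```

```bash
python3 - <<'E'
from h import *
np.set_printoptions(precision=4,suppress=True)
c=cal("wrist");im=optics.get_image("wrist");sc=optics.get_image("scene");sd=optics.get_image("side")
# spoon end-to-end on tray floor
for n,p,R in(("scene",sc,(285,255,385,305)),("side",sd,(228,258,335,335))):
    for b in blobs(p,(0,0,95),(179,70,255),100,R):
        h=b[3].reshape(-1,2);q=[h[h[:,0].argmin()],h[h[:,0].argmax()]];e=plane(n,q,.011)
        l=(e[:,:2]-[.441,-.435]);print(n,b[:3],e[:,:2],"tray x",l@[.606,-.795],"y",l@[.795,.606])
for k,(lo,hi) in COL.items():
    print(k,[(b[:3],cv2.boundingRect(b[3])) for b in blobs(sc,lo,hi,60,(170,100,345,225))],[b[:3] for b in blobs(sd,lo,hi,60,(195,115,360,225))])
o=np.zeros((600,800,3),np.uint8);o[:400,:400]=cv2.resize(sc[105:305,190:390],(400,400),interpolation=3);o[:400,400:]=cv2.resize(sd[110:330,190:390],(400,400),interpolation=3)
o[400:592,:256]=cv2.resize(im,(256,192))
cv2.imwrite("pics/p10.png",o)
E
```

```text
scene (330.1, 277.4, 653.0) [[ 0.3993 -0.3819]
 [ 0.4835 -0.4889]] tray x [-0.0675  0.0686] y [-0.001   0.0011]
side (279.0, 331.1, 241.5) [[ 0.3554 -0.4951]
 [ 0.4348 -0.5322]] tray x [-0.0041  0.0735] y [-0.1045 -0.0638]
side (279.5, 291.6, 595.5) [[ 0.3987 -0.3849]
 [ 0.4853 -0.4873]] tray x [-0.0655  0.0685] y [-0.0033  0.0035]
red [((316.1, 169.8, 301.5), (306, 160, 21, 20)), ((287.1, 163.2, 166.5), (282, 154, 12, 19))] [(314.3, 190.4, 220.0), (289.4, 171.8, 307.5)]
yellow [((306.3, 193.6, 321.0), (296, 184, 21, 21)), ((271.7, 188.6, 239.5), (262, 182, 20, 15))] [(291.5, 207.1, 322.0), (264.9, 190.4, 300.0)]
green [((329.4, 159.9, 117.5), (324, 152, 11, 18)), ((298.7, 156.3, 97.0), (294, 149, 10, 15))] [(334.9, 182.6, 268.5), (309.8, 167.1, 303.0)]
```

```bash
python3 - <<'E'
from h import *
np.set_printoptions(precision=4,suppress=True)
for k,uv,z,b in(("red",(289.4,171.8),.1025,(.5735,-.213)),("yel",(264.9,190.4),.093,(.5035,-.2366)),("gre",(309.8,167.1),.077,(.6437,-.1894))):
    p=plane("side",[uv],z)[0];print(k,p,p[:2]-b)
a=optics.get_image("scene");d=cv2.absdiff(a,cv2.imread("pics/scene0.png"));print("salt diff",d[110:160,200:224].mean(),"purple",d[128:180,226:249].mean(),"pink",d[195:245,362:396].mean())
E
```

```text
red [ 0.575  -0.2146  0.1025] [ 0.0015 -0.0016]
yel [ 0.5028 -0.2381  0.093 ] [-0.0007 -0.0015]
gre [ 0.6439 -0.1921  0.077 ] [ 0.0002 -0.0027]
salt diff 4.189444444444445 purple 57.16248606465998 pink 3.88843137254902
```

```bash
python3 - <<'E'
from h import *
for n in("scene","side"):
    im=optics.get_image(n)
    print(n,[(b[:3],cv2.boundingRect(b[3])) for b in blobs(im,(128,80,40),(150,255,255),60)],im[150:156,236:239].reshape(-1,3).mean(0))
w=cv2.imread("pics/g_wrist.png");print([(b[:3]) for b in blobs(w,(128,80,40),(150,255,255),60)])
E
```

```text
scene [((229.7, 137.2, 67.0), (226, 131, 9, 14))] [74.         67.16666667 63.77777778]
side [((264.3, 151.0, 755.5), (255, 130, 20, 44))] [48.77777778 47.77777778 46.27777778]
[(287.2, 56.5, 2415.5)]
```

The side view shows purple exactly where it was; in the scene view it was only hidden by the arm. Everything is in place, so I'm handing in.

```bash
python3 -c "
from cell import arm;print(arm.sign_off())"
```

```text
the job is handed in; nothing more can be done
None
```

The job is handed in, with no verdict returned: red, yellow and green jars measure within 3 mm of their bay centres, the spoon lies lengthwise in the tray, and the salt jar was left where it stood.

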